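# Close the jig's clamping puck on the workpiece

## Task

Close the jig on its workpiece: with the fingertips, push the round wooden puck along its L-shaped slot to the corner, then round the corner and on to the end of the short leg, so that it shoves the loose wooden block squarely up against the fence. Only push the puck, never lift or tip it out of the slot, and do not touch the block yourself. Leave the things lying round the jig where they are.

Things in the scene. Friction and masses are not known exactly. Their poses are not given: they have to be found in the camera images.
- jig: Plywood plate fixed to the bench, 22 mm thick; origin on its underside at bench level, z up; x from -115 to +100, y from -150 to +100 mm. L-shaped slot in its top, 24 mm wide, 18 mm deep: long leg along +y at x = -70 to the corner at y = +20, then a short leg along +x at y = +20; its inner corner is rounded. Wooden fence bar along y (-60 to +95), 26 mm high, 22 mm thick, near face at x = +63.5.
- slot_start (a point): Point on the plate's top face (22 mm above the bench) where the puck's centre is when it is at the far end of the slot's long leg; axes as the jig's.
- slot_corner (a point): Point on the plate's top face where the puck's centre is when it is at the slot's corner; 123 mm from slot_start along the jig's +y.
- slot_end (a point): Point on the plate's top face where the puck's centre is when it is fully home at the end of the short leg; 50 mm from slot_corner along the jig's +x.
- fence_face (a point): Point at the foot of the fence's near face, straight ahead of the short leg (83.5 mm beyond slot_end along the jig's +x).
- puck: Loose round puck of dark wood, diameter 44, height 26 mm (plus a 4 mm bolt head), 0.2 kg. Origin at the centre of its underside, which slides on the plate's top; a 21 mm steel pin below it, 14 mm long, runs in the slot with 1.5 mm play each side. Starts in the long leg, 70 to 120 mm before the corner; a few newtons move it, and it stays where it is left.
- workpiece: Loose plain wooden block, 60 (its x) by 100 (its y) by 24 mm high, 70 g, origin at the centre of its underside. Lies on the jig plate between the short leg and the fence, long side roughly along the fence, some 8 to 18 mm short of it and a little askew. With the puck fully home 1.5 mm of play is left between puck, block and fence.
- spare_offcut: Loose wooden offcut, 60 by 100 by 28 mm, on the bench beside the jig (at the jig's -y side). Not part of the job. Origin at the centre of its underside.
- pliers: Pliers with red handles, 49 by 162 by 13 mm, loose on the bench beside the jig (at the jig's +y side). Not part of the job. Origin at the centre of the underside.
- masking_tape: Roll of masking tape, 96 mm across and 24 mm high, lying loose on the bench to the right of the jig. Not part of the job. Origin at the centre of its underside.
Mind the look-alikes: they are no part of the job. Of the things that look like the puck, the middle-sized one is meant.

How it is judged:
At the end, for the whole second after the job is handed in: The puck sits flat in the slot with its centre within 5 mm of the end of the short leg; the block lies flat on the plate, within 4.5 mm of the fence's face, square to it within 0.06 rad and within 30 mm sideways of the short leg's line; both at rest (horizontal distance between puck and slot_end below 0.005 m and z of puck in the frame of slot_end between -0.003 and 0.003 m and angle between puck's own z axis and vertical below 0.1 rad and x of workpiece in the frame of fence_face above -0.0345 m and y of workpiece in the frame of fence_face between -0.03 and 0.03 m and z of workpiece in the frame of fence_face below 0.004 m and angle between the x axis of workpiece and the x axis of jig, either way round below 0.06 rad and linear speed of each of puck, workpiece below 0.01 m/s); the robot touches nothing.
It fails at once if the puck is lifted or tipped out of the slot (z of puck in the frame of jig above 0.029 m or angle between puck's own z axis and vertical above 0.3 rad).
It fails at once if the robot touches the block (contact force between any of the fingers, the arm and workpiece above 1.5 N).
It fails at once if a thing lying round the jig is shifted by more than 15 mm (distance of any of spare_offcut, pliers, masking_tape from where it was at the start of the episode above 0.015 m).
It also fails if it takes over 48 s, if anything falls off the work surface, if the arm or the gripper's body presses on something with over 40 N, if the wrist force passes 120 N, or if a joint passes its speed limit or range.

## Robot

A 6-joint arm with a two-finger parallel gripper is mounted at the origin on a cart in front of the work surface, level with it; the furniture and walls round the work are solid. World frame = base frame: x ahead of the robot, y to its left, z up, the work surface at z = 0. Lengths are in m, angles in rad, forces in N, time in s.
With the tool pointing down it reaches from about 0.25 to 0.775 m from the base axis. Payload 4 kg.
Tool frame: the origin (TCP) lies between the finger pads; the fingertips stand 19 mm ahead of it and the grasp point (between the pads) is the TCP (robot.tip_reach is the y of the fingertips in the tool frame, in m); y points along the fingers, x is the direction in which the jaws open and shut, and the axes are right-handed (so a half turn about y gives the same grasp; the last joint's range is limited). The gripper opens to 94 mm and grips with 3 to 60 N. Pads are 16 mm wide; open, the fingers measure 119 mm over their backs; the gripper's body (75 mm by 177 mm) begins 78 mm behind the grasp point.
Start: joints at [-1.315, 0.087, 1.371, -0, 1.684, -0.103], TCP at [0.193, -0.515, 0.225] pointing down, gripper open.
Joint ranges: [-3.1, 3.1], [-0.76, 2.03], [0.27, 2.55], [-1.08, 4.22], [0.17, 2.65], [-2.57, 2.57]. Speed limits (rad/s): [2.79, 2.79, 3.14, 3.14, 3.14, 3.14].

## Interface

Orientations are given as [roll, pitch, yaw] about the fixed x, y, z axes, in that order (R = Rz(yaw) Ry(pitch) Rx(roll)).
In Python, from bench import robot, imaging, order gives the robot as it stands.
- The arm moves only by the tool send_rows, never from a script. Its argument "moves" is text: rows parted by semicolons, each of 5 numbers parted by spaces: the gripper's target within -1 to 1 (shut at 1, half-way at 0, fully open at -1), then the shift along the tool's x, y, z in m, then the turn about the tool's y in degrees. In form: fingers tx ty tz roll; .... A call has exactly 10 rows; each row shifts and turns the commanded pose from where the row before left it, along the tool's axes as they then stand; what a row does not reach is not made up. A row lasts 1/12 s, in which the tool goes at most 41.7 mm and 7.16 degrees, less where a joint would pass 70% of its speed; a pose out of reach is approached as far as the arm can. A call with a gripper value outside its range is refused whole. The fingers move at their own pace and stop on an object; the grip force is fixed at half the most. Time passes only in rows, so rows that do not move let the fingers close, or fill a call up. It gives the time, the measured TCP pose, the force and the opening at its end, in the units of the state.
- robot.get_obs(): the state, without advancing time (a new reading comes with each control period).
- imaging.snapshot(name): name is "side" or "top" or "wrist"; returns a dict with "image" (400x640x3 uint8, red, green, blue), "mtx" (3x3 intrinsics, pixels), "dist" ([k1, k2, p1, p2, k3] as OpenCV has them; the pictures are not rectified), "R" (3x3) and "t" (3): a world point X has camera coordinates R X + t. Camera axes: x right, y down, z forward; pixel columns grow to the right and rows downward; lengths in m; the calibration is good to about 2 mm. A picture is of the moment at which its call begins. There is no depth.
- order.close_job(): hands the job in, once; it reports no verdict.
Trained networks look in a picture, given as the dict that the camera call returned (one of the last four; its "shot" number tells which), for a name from the list of things; names that differ only in an ending like _2 or _b are one class to them, and where a whole thing is asked for, a point or a joint stands for the part that bears it (a point fixed in the world has none). Each returns a list of dicts, best first, with "conf" (0 to 1); they miss things now and then, are a little off and sometimes report something else, mostly with a low value. They report only what shows in the picture. A call takes as long as a camera call. They do not tell look-alikes from the thing itself.
- imaging.recognise(picture, target): "centre" ([column, row] in pixels, amid what is visible of it).
- imaging.landmark_of(picture, target): "centre" ([column, row] in pixels: a listed point, or the origin of a listed thing).
The state is a dict: "time": time; "joint_positions": joint angles; "qvel": joint speeds; "joint_torque": joint torques, N m; "tool_pos": TCP position; "ee_rot": TCP orientation; "wrist_force": force on the tool from outside, world axes, zero at the start; "wrist_torque": the same for the moment, N m; "width": finger opening in m.
Only numpy, scipy, OpenCV 4.12 (cv2) and the standard library are available. Lean on these libraries where they do the work, as an engineer would, in place of code of your own. Each camera call takes 0.05 s, during which the arm holds its last target.

## Working session

There is one attempt and no reset: what is moved stays moved. The work goes in short steps, Python scripts to look and compute and a tool call to move; the robot and the scene stay as the last step left them, time stands still between calls to the robot, and variables do not carry over. Pictures are saved under pics/ and viewed, and the job is handed in when it is done.

Besides the shell and the picture viewer there is one more tool, called after ">>>" as name(argument=value, ...) on one line, values as JSON. send_rows: Moves the arm, as the interface text tells. Its arguments: {"type":"object","properties":{"moves":{"type":"string"}},"required":["moves"]}

```bash
mkdir -p pics; ls; cat > h.py <<'E'
import numpy as np,cv2
from bench import robot,imaging,order
def ray(p,uv):
    u=cv2.undistortPoints(np.array([[uv]],float),np.array(p['mtx']),np.array(p['dist']))[0,0]
    R=np.array(p['R']);t=np.array(p['t'])
    return -R.T@t,R.T@np.array([u[0],u[1],1.])
def onz(p,uv,z):
    c,d=ray(p,uv);return c+d*(z-c[2])/d[2]
def proj(p,X):
    r,_=cv2.Rodrigues(np.array(p['R']));return cv2.projectPoints(np.array(X,float).reshape(-1,3),r,np.array(p['t'],float),np.array(p['mtx']),np.array(p['dist']))[0][:,0]
def save(p,n,crop=None,s=1):
    im=np.array(p['image'])[:,:,::-1]
    if crop: a,b,c,d=crop; im=im[b:d,a:c]
    if s!=1: im=cv2.resize(im,None,fx=s,fy=s,interpolation=cv2.INTER_CUBIC)
    cv2.imwrite('pics/'+n+'.png',im)
E
python3 - <<'E'
from h import *
o=robot.get_obs();print(o)
for n in ['top','side']:
    p=imaging.snapshot(n);save(p,n+'0')
    print(n, -np.array(p['R']).T@np.array(p['t']))
    for th in ['slot_start','slot_corner','slot_end','fence_face','puck','workpiece','jig']:
        for r in imaging.landmark_of(p,th)[:4]:
            z={'puck':.022,'workpiece':.022,'jig':0}.get(th,.022)
            print(th,np.round(r['conf'],2),np.round(r['centre'],1),onz(p,r['centre'],z).round(4))
E
```

```text
pics
{'time': 0.0, 'joint_positions': array([-1.31515244e+00,  8.79347839e-02,  1.37221702e+00, -1.73259369e-05,
        1.68356668e+00, -1.03088187e-01]), 'qvel': array([ 8.80031683e-04, -1.95380423e-03, -8.64997745e-06,  1.55137909e-03,
        6.71799227e-04, -3.83403925e-04]), 'joint_torque': array([-1.50143176e-03, -3.40184748e+01, -3.02426648e+01,  7.16122147e-02,
        3.30585474e-02, -1.58586918e-04]), 'tool_pos': array([ 0.19297032, -0.51451512,  0.22333405]), 'ee_rot': array([-1.57059469,  0.00211632, -1.21206597]), 'wrist_force': array([ 0.07917151, -0.35152496,  0.39138907]), 'wrist_torque': array([-0.00763447,  0.05302228, -0.03422088]), 'width': 0.09416883369483224}
top [ 0.33925764 -0.11427315  1.30527081]
slot_start 0.61 [317.2 221.8] [ 0.5259 -0.0727  0.022 ]
slot_start 0.52 [282.5 205. ] [0.5745 0.0416 0.022 ]
slot_corner 0.68 [278.4 228.8] [0.4972 0.0491 0.022 ]
slot_corner 0.36 [235.3 212.6] [0.542  0.1916 0.022 ]
slot_end 0.75 [276.3 209.7] [0.5582 0.0604 0.022 ]
fence_face 0.98 [274.2 192.4] [0.6145 0.0715 0.022 ]
puck 0.7 [356.3 257.5] [ 0.4193 -0.2011  0.022
[... 202 characters left out ...]
 ]
workpiece 0.67 [275.2 210.6] [0.5551 0.0637 0.022 ]
jig 0.84 [281.1 204.5] [0.58  0.049 0.   ]
side [ 0.36027831 -0.83335454  0.56640105]
slot_start 0.67 [297.5 201.6] [ 0.5242 -0.074   0.022 ]
slot_corner 0.75 [275.6 178.4] [0.4897 0.0493 0.022 ]
slot_end 0.94 [293.5 173.3] [0.5437 0.0651 0.022 ]
fence_face 0.85 [320.6 169.8] [0.6239 0.0666 0.022 ]
puck 0.94 [257.2 238.5] [ 0.4064 -0.1923  0.022 ]
puck 0.73 [292.5 234.7] [ 0.4849 -0.1981  0.022 ]
puck 0.72 [293.6 201.1] [ 0.5151 -0.0696  0.022 ]
workpiece 0.85 [305.  173.1] [0.5757 0.0588 0.022 ]
workpiece 0.49 [291.9 175.5] [0.5368 0.0543 0.022 ]
jig 0.77 [301.1 183.5] [0.5602 0.0414 0.    ]
jig 0.71 [322.5 169.4] [0.6408 0.104  0.    ]
```

View pics/top0.png

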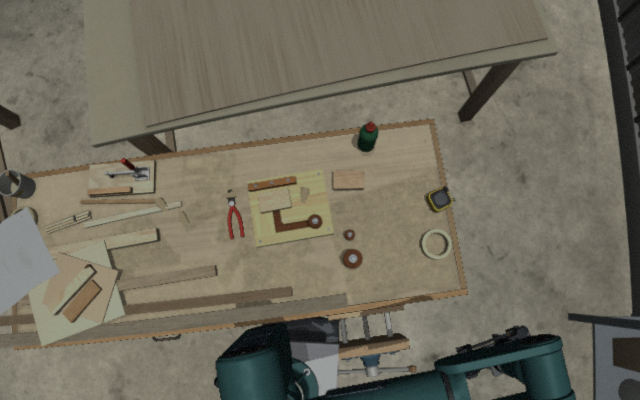

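View pics/side0.png

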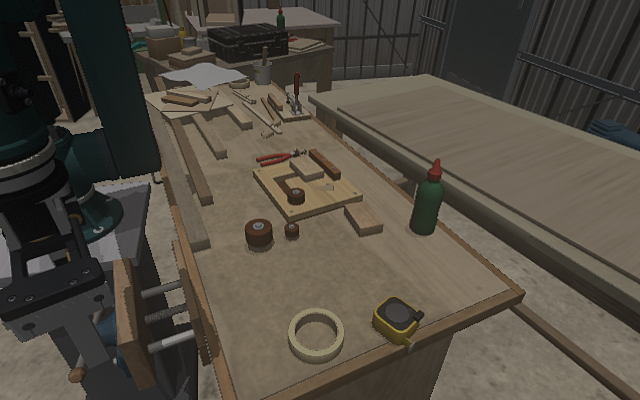

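```bash
python3 - <<'E'
from h import *
p=imaging.snapshot('top');save(p,'top1',(200,150,400,300),4)
p=imaging.snapshot('side');save(p,'side1',(220,130,420,270),4)
E
```

```text
(no output)
```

View pics/top1.png

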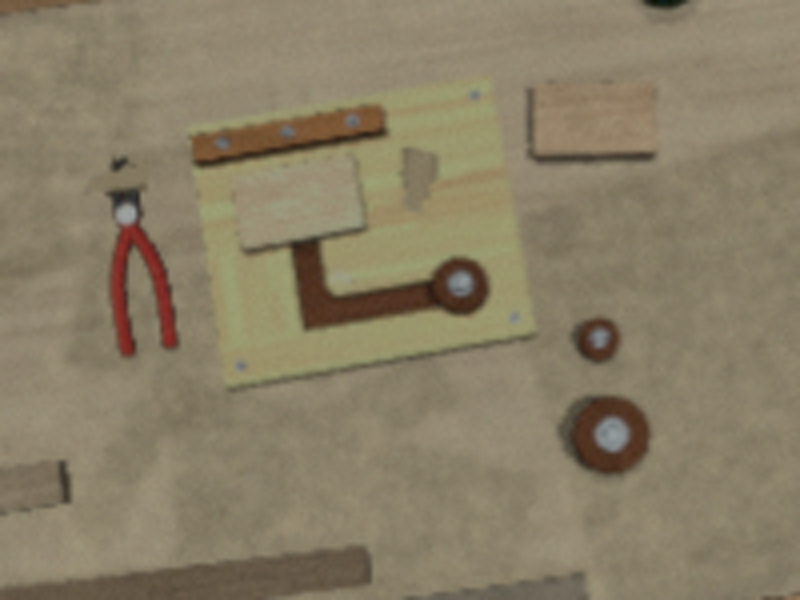

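View pics/side1.png

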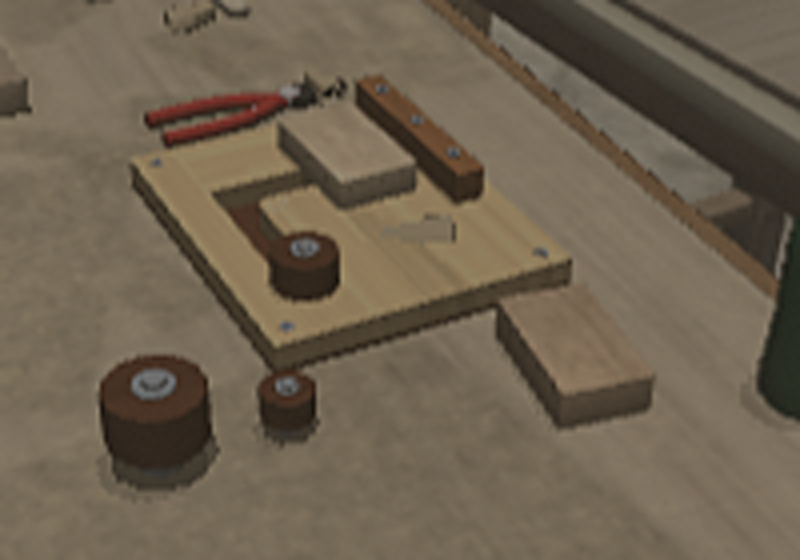

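Pucks in the top picture: (315,221) in the slot, (349,235) small, (352,259) large. The middle-sized one, sitting in the slot at (315,221), is meant. The enlarged crop confirms this. I'll move closer for a wrist view.

>>> send_rows(moves="1 -0.023 0 0.03 0; 1 -0.023 0 0.03 0; 1 -0.023 0 0.03 0; 1 -0.023 0 0.03 0; 1 -0.023 0 0.03 0; 1 -0.023 0 0.03 0; 1 -0.023 0 0.03 0; 1 -0.023 0 0.03 0; 1 -0.023 0 0.03 5; 1 -0.023 0 0.03 5.8")

```text
time: 1.73
tool_pos: [0.3959, -0.195, 0.2249]
ee_rot: [-1.57, -0.001, -1.402]
wrist_force: [0.2, -0.5, 0.3]
width: 0.0308
```

```bash
python3 - <<'E'
from h import *
o=robot.get_obs();print(o['tool_pos'],o['ee_rot'],o['width'],o['time'])
p=imaging.snapshot('wrist');save(p,'wrist1')
print(-np.array(p['R']).T@np.array(p['t']))
for th in ['slot_start','slot_corner','slot_end','fence_face','puck','workpiece','jig']:
        for r in imaging.landmark_of(p,th)[:4]:
            print(th,np.round(r['conf'],2),np.round(r['centre'],1),onz(p,r['centre'],0 if th=='jig' else .022).round(4))
E
```

```text
[ 0.39589844 -0.19503038  0.2249415 ] [-1.56995498e+00 -8.04157742e-04 -1.40224710e+00] 0.0307813292938282 1.7333
[ 0.47257483 -0.18222906  0.38516651]
slot_corner 0.66 [98.6 44.6] [0.4997 0.0471 0.022 ]
fence_face 0.47 [98.3 49.8] [0.4947 0.0474 0.022 ]
puck 0.94 [211.9  39.3] [ 0.5231 -0.0656  0.022 ]
puck 0.8 [317.6 100. ] [ 0.4832 -0.1795  0.022 ]
puck 0.72 [314.1 167.6] [ 0.4124 -0.1875  0.022 ]
```

View pics/wrist1.png

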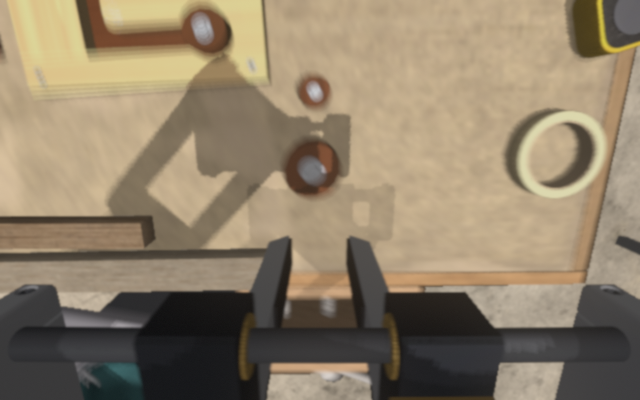

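The wrist picture shows the puck at (207,30) and the small and large look-alikes at (314,90) and (312,167). The tool's yaw now matches the jig. I'll go over the jig for a better view.

>>> send_rows(moves="1 -0.021 -0.005 0.016 0; 1 -0.021 -0.005 0.016 0; 1 -0.021 -0.005 0.016 0; 1 -0.021 -0.005 0.016 0; 1 -0.021 -0.005 0.016 0; 1 -0.021 -0.005 0.016 0; 1 -0.021 -0.005 0.016 0; 1 -0.021 -0.005 0.016 0; 1 0 0 0 0; 1 0 0 0 0")

```text
time: 2.97
tool_pos: [0.4929, -0.01, 0.2644]
ee_rot: [-1.571, -0.001, -1.398]
wrist_force: [0.1, 0.4, -0.6]
width: 0.0003
```

```bash
python3 - <<'E'
from h import *
o=robot.get_obs();print(o['tool_pos'],o['ee_rot'],o['width'],o['time'])
p=imaging.snapshot('wrist');save(p,'wrist2')
import pickle;pickle.dump({k:p[k] for k in p},open('w2.pkl','wb'))
for th in ['slot_start','slot_corner','slot_end','fence_face','puck','workpiece','jig']:
        for r in imaging.landmark_of(p,th)[:4]:
            print(th,np.round(r['conf'],2),np.round(r['centre'],1),onz(p,r['centre'],0 if th=='jig' else .022).round(4))
E
```

```text
[ 0.49288055 -0.01003493  0.26444622] [-1.57114526e+00 -6.27627575e-04 -1.39768081e+00] 0.00032317047111253165 2.9667
slot_start 0.8 [376.6 158.5] [ 0.5265 -0.0758  0.022 ]
slot_corner 0.92 [270.9 167.2] [0.494 0.049 0.022]
slot_end 0.93 [268.6 123.1] [0.5455 0.0587 0.022 ]
fence_face 0.61 [258.5  47.2] [0.6253 0.0807 0.022 ]
fence_face 0.36 [365.8 159.7] [ 0.5228 -0.0632  0.022 ]
puck 0.84 [438.9 257.9] [ 0.4123 -0.1856  0.022 ]
puck 0.75 [369.4 157.9] [ 0.5257 -0.067   0.022 ]
puck 0.62 [445.8 203. ] [ 0.4867 -0.174   0.022 ]
workpiece 0.91 [266.4  86.7] [0.5854 0.0665 0.022 ]
jig 0.93 [285.2 101.9] [0.5726 0.045  0.    ]
```

View pics/wrist2.png

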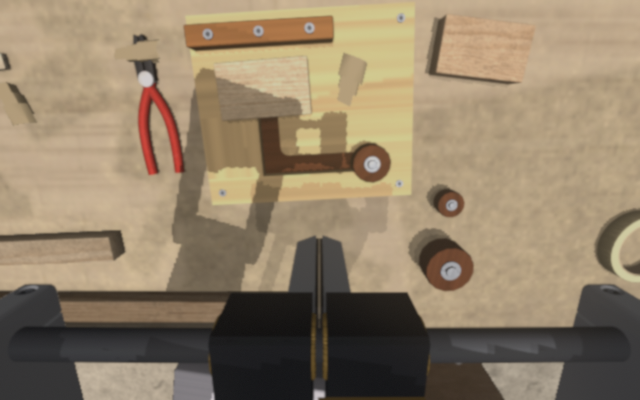

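```bash
cat >> h.py <<'E'
def J2W(jp,P):
    P=np.array(P,float).reshape(-1,3);c,s=np.cos(jp[2]),np.sin(jp[2])
    return np.c_[jp[0]+c*P[:,0]-s*P[:,1],jp[1]+s*P[:,0]+c*P[:,1],P[:,2]]
E
python3 - <<'E'
from h import *
import pickle
from scipy.optimize import least_squares
p=pickle.load(open('w2.pkl','rb'))
C=[(.1,.1),(.1,-.15),(-.115,-.15),(-.115,.1)]
cp=[(186,16),(415,3),(411,194),(213,204)]
L=[(-.07,-.103),(-.07,.02),(-.02,.02)];lp=[(376.6,158.5),(270.9,167.2),(268.6,123.1)]
J=np.array([(a,b,.022) for a,b in C+L]);px=np.array(cp+lp);w=np.array([1]*4+[.5]*3)
r=least_squares(lambda x:((proj(p,J2W(x,J))-px)*w[:,None]).ravel(),[.56,.04,.17])
print(r.x,r.fun.reshape(-1,2).round(1));np.save('jp.npy',r.x)
im=np.array(p['image'])[:,:,::-1].copy();im=cv2.resize(im[:240,140:460],None,fx=2.5,fy=2.5,interpolation=cv2.INTER_CUBIC)
def D(P,col,z,close=True):
    q=(proj(p,J2W(r.x,[(a,b,z) for a,b in P]))-[140,0])*2.5
    cv2.polylines(im,[q.astype(int)],close,col,1)
D(C,(0,0,255),.022)
D([(-.082,-.115),(-.082,.032),(-.008,.032),(-.008,.008),(-.058,.008),(-.058,-.115)],(255,0,0),.022)
D([(.0635,-.06),(.0635,.095),(.0855,.095),(.0855,-.06)],(0,255,0),.048)
cv2.imwrite('pics/ov.png',im)
E
```

```text
[0.56838846 0.04327259 0.2249833 ] [[-0.3 -0.4]
 [ 0.5 -1.1]
 [ 0.5  0.7]
 [-0.4  0.8]
 [-1.5  1.1]
 [ 0.8 -0.6]
 [ 0.1  0.5]]
```

View pics/ov.png

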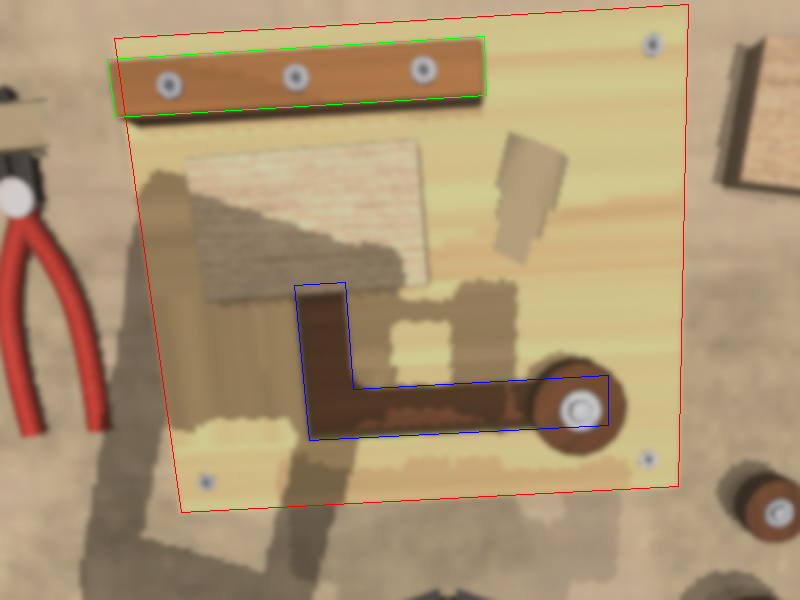

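```bash
cat >> h.py <<'E'
def W2J(jp,X):
    X=np.array(X,float).reshape(-1,3);c,s=np.cos(jp[2]),np.sin(jp[2]);d=X[:,:2]-jp[:2]
    return np.c_[c*d[:,0]+s*d[:,1],-s*d[:,0]+c*d[:,1],X[:,2]]
def tj():
    jp=np.load('jp.npy');o=robot.get_obs()
    print('t',o['time'],'tcp jig',W2J(jp,o['tool_pos'])[0].round(4),'yawerr deg',np.degrees(o['ee_rot'][2]-jp[2]+np.pi/2).round(2),'F',o['wrist_force'].round(1))
E
python3 - <<'E'
from h import *
import pickle
p=pickle.load(open('w2.pkl','rb'));jp=np.load('jp.npy')
f=lambda c,z:W2J(jp,onz(p,(140+c[0]/2.5,c[1]/2.5),z))[0].round(4)
print('puck',f((581,410),.052))
for c in [(188,157),(417,141),(428,286),(207,302)]:print(f(c,.046))
tj()
E
```

```text
puck [-0.069  -0.0969  0.052 ]
[0.0469 0.0674 0.046 ]
[ 0.0479 -0.0299  0.046 ]
[-0.0114 -0.0311  0.046 ]
[-0.013  0.067  0.046]
t 3.3667 tcp jig [-0.086  -0.0352  0.2644] yawerr deg -3.06 F [ 0.4 -0.7  0.1]
```

The puck is at jig (-69,-97) mm. The block is about 16 mm from the fence, centred at y≈18 mm.

>>> send_rows(moves="1 0 0 0 -3; 1 0.023 0 0.003 0; 1 0.023 0 0.003 0; 1 0.023 0 0.003 0; 1 0.023 0 0.003 0; 1 0.024 0 0.004 0; 1 0 0.035 0 0; 1 0 0.035 0 0; 1 0 0.03 0 0; 1 0 0.03 0 0")

```text
time: 4.2
tool_pos: [0.5337, -0.1195, 0.1328]
ee_rot: [-1.571, 0.0, -1.347]
wrist_force: [1.7, -0.2, -0.4]
width: 0.0003
```

```bash
python3 - <<'E'
from h import *
tj()
p=imaging.snapshot('side');save(p,'side2',(200,100,420,265),3.5)
E
```

```text
t 4.2 tcp jig [-0.0702 -0.1509  0.1328] yawerr deg -0.04 F [ 1.7 -0.2 -0.4]
```

View pics/side2.png

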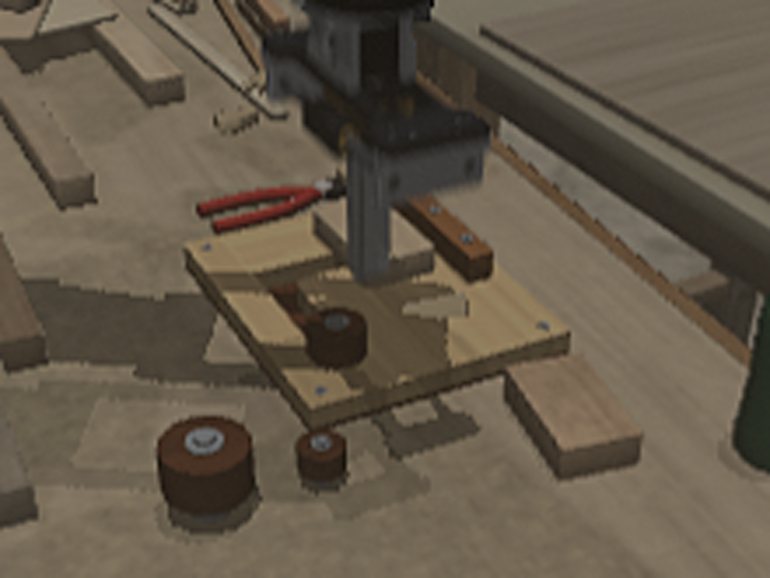

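The closed fingers hang clear behind the puck, at about (370,270) in this crop, and the jig's surroundings are undisturbed. Next I'll lower the fingers and make the first gentle push.

>>> send_rows(moves="1 0 0.03 0 0; 1 0 0.03 0 0; 1 0 0.02 0 0; 1 0 0.006 0 0; 1 0 0 0 0; 1 0 0 0 0; 1 -0.005 0 0 0; 1 -0.005 0 0 0; 1 -0.005 0 0 0; 1 -0.005 0 0 0")

```text
time: 5.08
tool_pos: [0.5302, -0.0991, 0.0497]
ee_rot: [-1.569, -0.001, -1.345]
wrist_force: [1.1, -4.8, 0.7]
width: 0.0001
```

```bash
python3 - <<'E'
from h import *
tj()
p=imaging.snapshot('wrist');save(p,'wrist3')
p=imaging.snapshot('side');save(p,'side3',(200,100,420,265),3.5)
E
```

```text
t 5.0833 tcp jig [-0.069  -0.1302  0.0497] yawerr deg 0.03 F [ 1.1 -4.8  0.7]
```

View pics/wrist3.png

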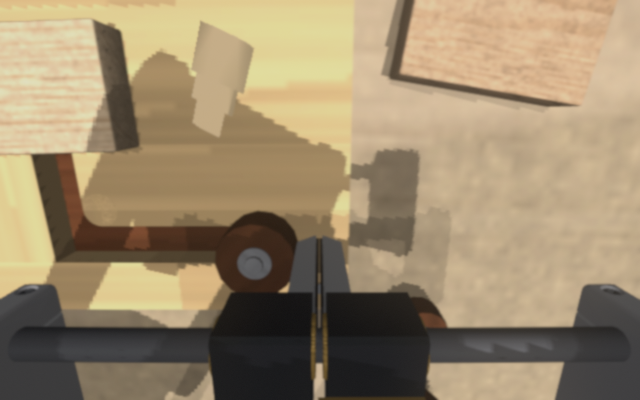

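View pics/side3.png

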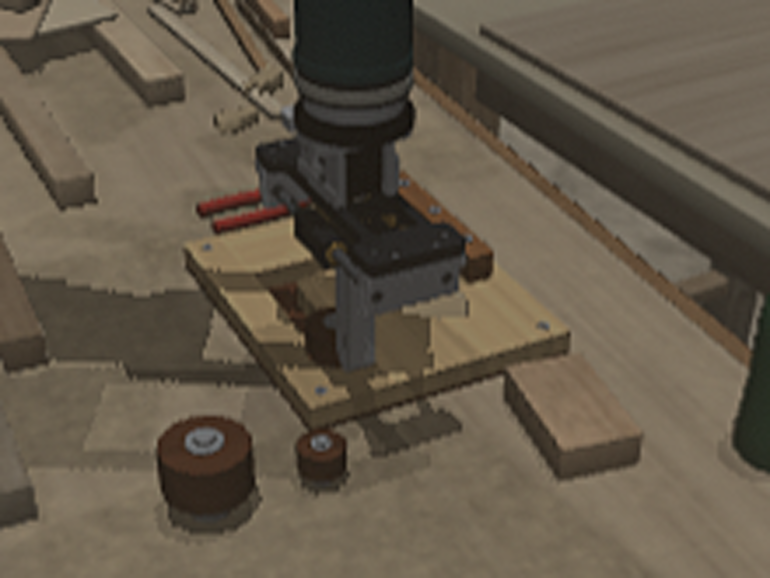

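The fingers touch the puck (F ≈ 5 N) and it is flat in the slot. I'll push it along the long leg.

>>> send_rows(moves="1 -0.005 0.002 0 0; 1 -0.008 0 0 0; 1 -0.01 0 0 0; 1 -0.01 0 0 0; 1 -0.01 0 0 0; 1 -0.01 0 0 0; 1 -0.01 0 0 0; 1 -0.01 0 0 0; 1 -0.01 0 0 0; 1 -0.01 0 0 0")

```text
time: 6.02
tool_pos: [0.5086, -0.0077, 0.0464]
ee_rot: [-1.571, -0.0, -1.345]
wrist_force: [1.0, -2.3, 2.0]
width: 0.0007
```

```bash
python3 - <<'E'
from h import *
tj()
p=imaging.snapshot('wrist');save(p,'wrist4')
E
```

```text
t 6.0167 tcp jig [-0.0697 -0.0364  0.0464] yawerr deg 0.03 F [ 1.  -2.3  2. ]
```

View pics/wrist4.png

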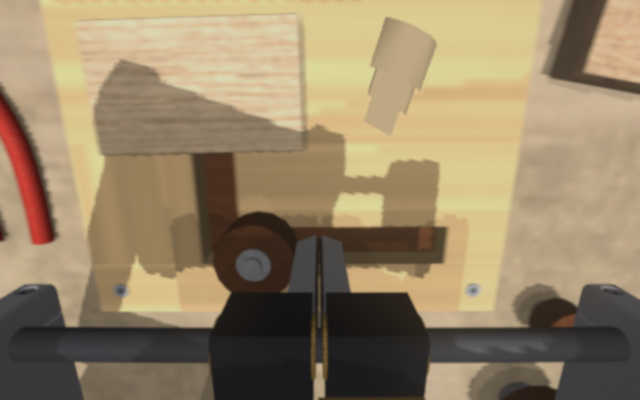

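The puck (253,262) is about 22 mm short of the corner.

>>> send_rows(moves="1 -0.006 0 0 0; 1 -0.006 0 0 0; 1 -0.004 0 0 0; 1 -0.003 0 0 0; 1 -0.002 0 0 0; 1 -0.001 0 0 0; 1 0 0 0 0; 1 0 0 0 0; 1 0 0 0 0; 1 0 0 0 0")

```text
time: 6.9
tool_pos: [0.5039, 0.0126, 0.0464]
ee_rot: [-1.571, 0.0, -1.346]
wrist_force: [-0.0, 0.0, -0.0]
width: 0.0005
```

```bash
python3 - <<'E'
from h import *
tj()
p=imaging.snapshot('wrist');save(p,'wrist5')
E
```

```text
t 6.9 tcp jig [-0.0697 -0.0155  0.0464] yawerr deg 0.0 F [-0.  0. -0.]
```

View pics/wrist5.png

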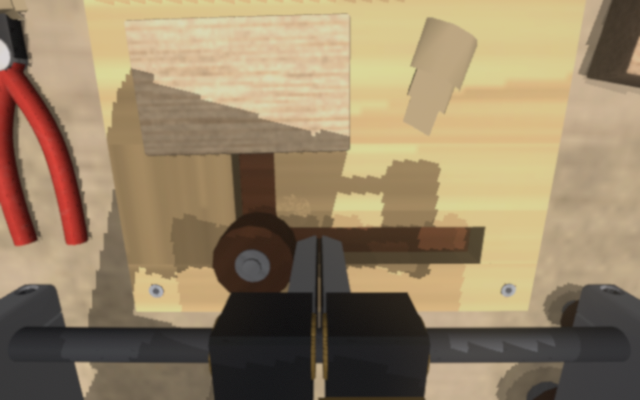

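>>> send_rows(moves="1 -0.001 0 0 0; 1 -0.001 0 0 0; 1 -0.001 0 0 0; 1 0 0 0 0; 1 0 0 0 0; 1 0 0 0 0; 1 0 0 0 0; 1 0 0 0 0; 1 0 0 0 0; 1 0 0 0 0")

```text
time: 7.78
tool_pos: [0.5033, 0.0156, 0.0465]
ee_rot: [-1.571, -0.0, -1.346]
wrist_force: [0.5, -0.2, -0.7]
width: 0.0003
```

```bash
python3 - <<'E'
from h import *
tj()
E
```

```text
t 7.7833 tcp jig [-0.0696 -0.0125  0.0465] yawerr deg 0.01 F [ 0.5 -0.2 -0.7]
```

>>> send_rows(moves="1 0.02 0 0 0; 1 0 -0.033 0 0; 1 0 -0.033 0 0; 1 0 -0.033 0 0; 1 -0.02 0 -0.02 0; 1 -0.02 0 -0.02 0; 1 -0.013 0 -0.01 0; 1 0 0 0 0; 1 0 0 0 0; 1 0 0 0 0")

```text
time: 8.62
tool_pos: [0.4477, 0.0363, 0.1455]
ee_rot: [-1.57, -0.0, -1.345]
wrist_force: [-0.3, -0.6, 0.1]
width: 0.0005
```

```bash
python3 - <<'E'
from h import *
import pickle
tj()
p=imaging.snapshot('wrist');save(p,'wrist6');pickle.dump(dict(p),open('w6.pkl','wb'))
E
```

```text
t 8.6167 tcp jig [-0.1192  0.0202  0.1455] yawerr deg 0.02 F [-0.3 -0.6  0.1]
```

View pics/wrist6.png

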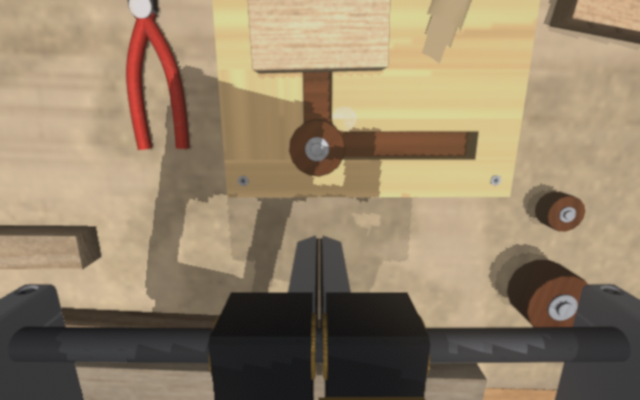

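```bash
python3 - <<'E'
from h import *
import pickle
p=pickle.load(open('w6.pkl','rb'));jp=np.load('jp.npy')
print(W2J(jp,onz(p,(317,148),.052)),W2J(jp,onz(p,(252,71),.046)),W2J(jp,onz(p,(387,67),.046)))
E
```

```text
[[-0.06866071  0.02119083  0.052     ]] [[-0.01332587  0.06865098  0.046     ]] [[-0.01062877 -0.0299526   0.046     ]]
```

>>> send_rows(moves="1 0 0.033 0 0; 1 0 0.033 0 0; 1 0 0.023 0 0; 1 0 0.01 0 0; 1 0 0 0 0; 1 0 0 0.006 0; 1 0 0 0.006 0; 1 0 0 0.005 0; 1 0 0 0.005 0; 1 0 0 0.005 0")

```text
time: 9.5
tool_pos: [0.4745, 0.0424, 0.0476]
ee_rot: [-1.57, -0.001, -1.345]
wrist_force: [-1.4, -2.1, 1.2]
width: 0.0007
```

```bash
python3 - <<'E'
from h import *
import pickle
tj()
p=imaging.snapshot('wrist');save(p,'wrist7')
p=imaging.snapshot('side');save(p,'side7',(200,100,420,265),3.5)
E
```

```text
t 9.5 tcp jig [-0.0917  0.0201  0.0476] yawerr deg 0.03 F [-1.4 -2.1  1.2]
```

View pics/wrist7.png

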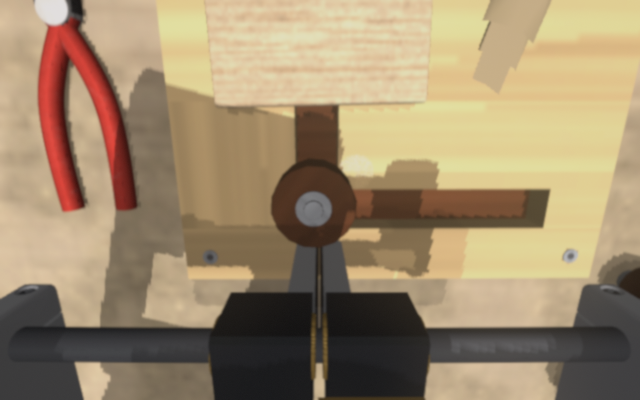

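View pics/side7.png

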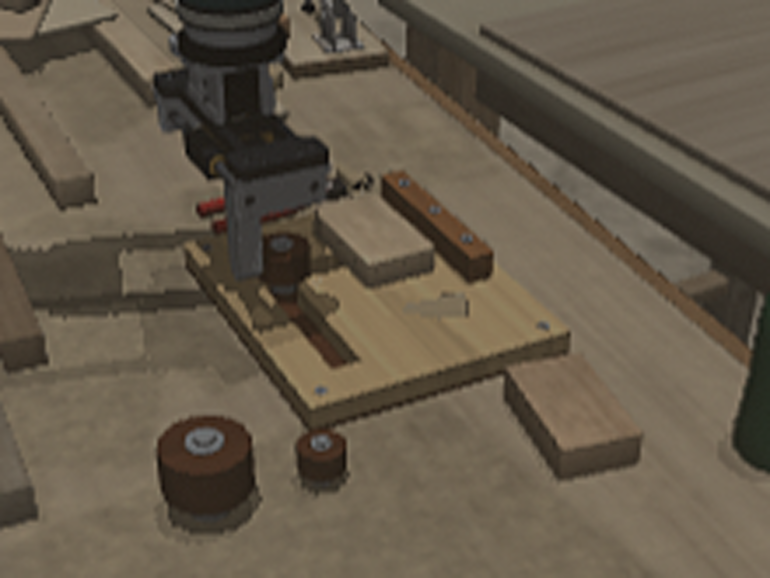

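The puck (313,207) is square in front of the fingers and has entered the short leg; the block lies ahead.

>>> send_rows(moves="1 0 0 0.004 0; 1 0 0 0.004 0; 1 0 0 0.004 0; 1 0 0 0.004 0; 1 0 0 0.004 0; 1 0 0 0.004 0; 1 0 0 0.004 0; 1 0 0 0.004 0; 1 0 0 0.003 0; 1 0 0 0 0")

```text
time: 10.43
tool_pos: [0.5085, 0.0507, 0.0464]
ee_rot: [-1.57, 0.0, -1.345]
wrist_force: [0.6, 0.3, -0.3]
width: 0.0006
```

```bash
python3 - <<'E'
from h import *
import pickle
tj()
p=imaging.snapshot('wrist');save(p,'wrist8')
E
```

```text
t 10.4333 tcp jig [-0.0567  0.0206  0.0464] yawerr deg 0.02 F [ 0.6  0.3 -0.3]
```

View pics/wrist8.png

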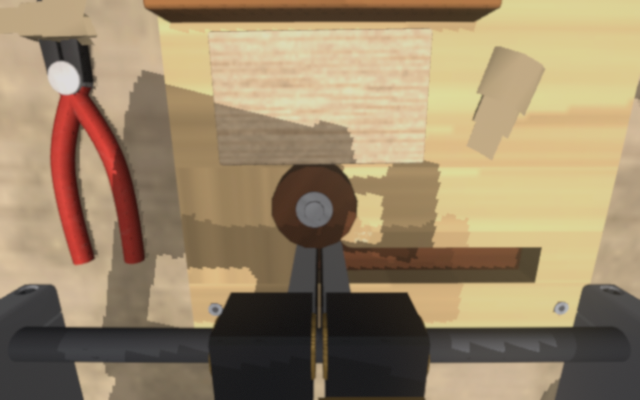

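The block (320,95) is being pushed squarely and about 7 mm remain. I'll finish slowly.

>>> send_rows(moves="1 0 0 0.002 0; 1 0 0 0.002 0; 1 0 0 0.001 0; 1 0 0 0.001 0; 1 0 0 0.001 0; 1 0 0 0 0; 1 0 0 0 0; 1 0 0 0 0; 1 0 0 0 0; 1 0 0 0 0")

```text
time: 11.32
tool_pos: [0.5146, 0.052, 0.0464]
ee_rot: [-1.57, -0.0, -1.346]
wrist_force: [-0.6, -0.4, -1.1]
width: 0.0004
```

```bash
cat > m.py <<'E'
from h import *
import sys,pickle
tj()
p=imaging.snapshot('wrist');save(p,sys.argv[1]);pickle.dump(dict(p),open('w.pkl','wb'))
E
python3 m.py wrist9
```

```text
t 11.3167 tcp jig [-0.0505  0.0205  0.0464] yawerr deg 0.01 F [-0.6 -0.4 -1.1]
```

View pics/wrist9.png

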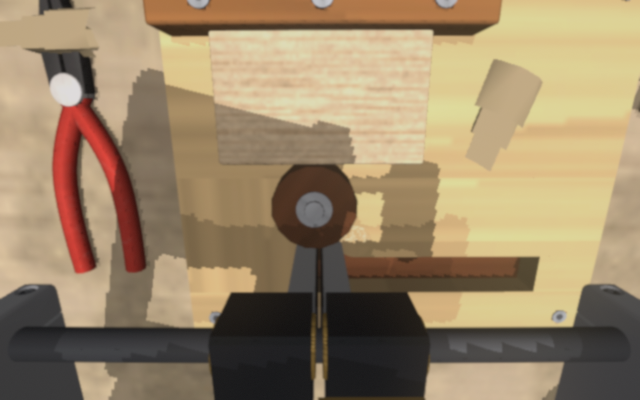

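>>> send_rows(moves="1 0 0 0.001 0; 1 0 0 0 0; 1 0 0 0.001 0; 1 0 0 0 0; 1 0 0 0 0; 1 0 0 0 0; 1 0 0 0 0; 1 0 0 0 0; 1 0 0 0 0; 1 0 0 0 0")

```text
time: 12.2
tool_pos: [0.515, 0.0521, 0.0464]
ee_rot: [-1.574, -0.0, -1.345]
wrist_force: [-6.0, -0.7, 3.2]
width: 0.0003
```

```bash
python3 m.py wrist10
```

```text
t 12.2 tcp jig [-0.0501  0.0205  0.0464] yawerr deg 0.02 F [-6.  -0.7  3.2]
```

>>> send_rows(moves="1 0 0 0.001 0; 1 0 0 0 0; 1 0 0 0 0; 1 0 0 0 0; 1 0 0 0 0; 1 0 0 0 0; 1 0 0 0 0; 1 0 0 0 0; 1 0 0 0 0; 1 0 0 0 0")

```text
time: 13.08
tool_pos: [0.5151, 0.0521, 0.0464]
ee_rot: [-1.577, 0.0, -1.345]
wrist_force: [-8.5, -1.5, 5.2]
width: 0.0003
```

```bash
python3 m.py wrist11
```

```text
t 13.0833 tcp jig [-0.05    0.0205  0.0464] yawerr deg 0.02 F [-8.5 -1.5  5.2]
```

View pics/wrist11.png

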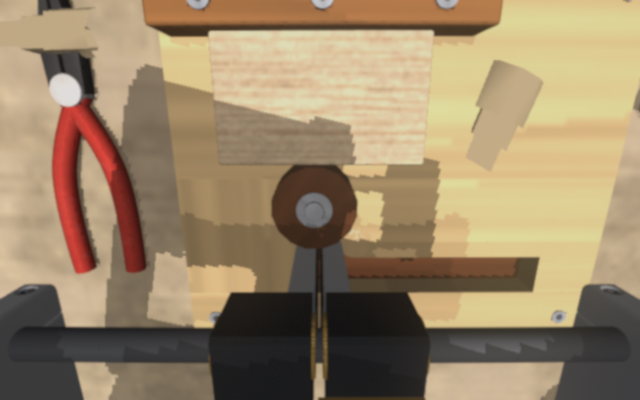

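The puck stopped at x ≈ -20 mm and the force is rising. I'll press a little more, then back off straight and look.

>>> send_rows(moves="1 0 0 0.001 0; 1 0 0 0.001 0; 1 0 0 0.001 0; 1 0 0 0 0; 1 0 0 0 0; 1 0 0 0 0; 1 0 0 0 0; 1 0 0 0 0; 1 0 0 0 0; 1 0 0 0 0")

```text
time: 13.97
tool_pos: [0.5154, 0.0522, 0.0465]
ee_rot: [-1.583, 0.0, -1.345]
wrist_force: [-15.2, -3.9, 11.7]
width: 0.0004
```

```bash
python3 m.py wrist12
```

```text
t 13.9667 tcp jig [-0.0497  0.0206  0.0465] yawerr deg 0.03 F [-15.2  -3.9  11.7]
```

>>> send_rows(moves="1 0 0 -0.004 0; 1 0 0 -0.01 0; 1 0 0 -0.015 0; 1 0 0 -0.015 0; 1 0 -0.033 0 0; 1 0 -0.033 0 0; 1 0 -0.033 0.01 0; 1 0 -0.03 0.02 0; 1 0 0 0.02 0; 1 0 0 0 0")

```text
time: 14.85
tool_pos: [0.5303, 0.0551, 0.1785]
ee_rot: [-1.562, -0.002, -1.345]
wrist_force: [-0.2, 0.1, -1.0]
width: 0.0005
```

```bash
python3 m.py wrist13; python3 - <<'E'
from h import *
import pickle
p=pickle.load(open('w.pkl','rb'));jp=np.load('jp.npy')
im=np.array(p['image'])[:,:,::-1].copy();im=cv2.resize(im[:240,160:480],None,fx=2.5,fy=2.5,interpolation=cv2.INTER_CUBIC)
def D(P,col,z):
    q=(proj(p,J2W(jp,[(a,b,z) for a,b in P]))-[160,0])*2.5
    cv2.polylines(im,[q.astype(int)],True,col,1)
D([(-.082,-.115),(-.082,.032),(-.008,.032),(-.008,.008),(-.058,.008),(-.058,-.115)],(255,0,0),.022)
D([(.0635,-.06),(.0635,.095),(.0855,.095),(.0855,-.06)],(0,255,0),.048)
a=np.linspace(0,6.28,40);D([(-.02+.022*np.cos(t),.02+.022*np.sin(t)) for t in a],(0,0,255),.048)
D([(-.02+.003*np.cos(t),.02+.003*np.sin(t)) for t in a],(0,0,255),.052)
cv2.imwrite('pics/ov13.png',im)
E
```

```text
t 14.85 tcp jig [-0.0345  0.0201  0.1785] yawerr deg 0.04 F [-0.2  0.1 -1. ]
```

View pics/ov13.png

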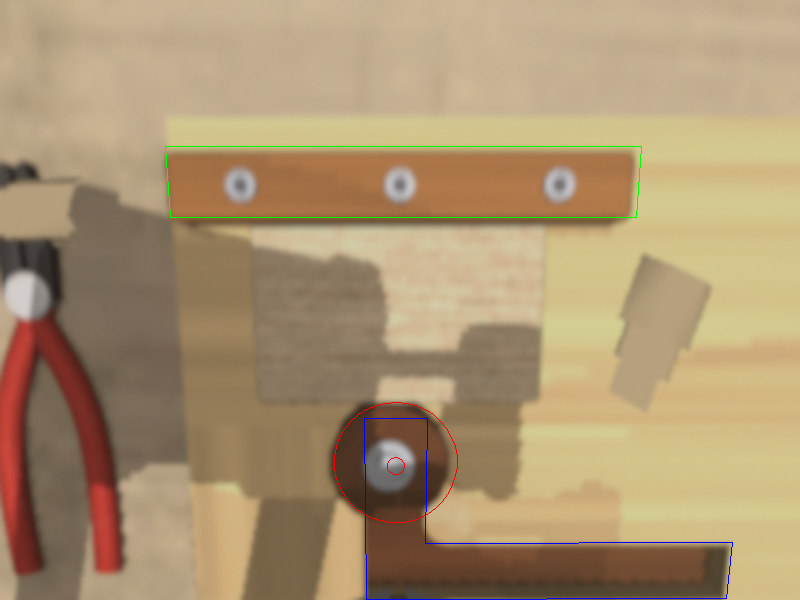

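The puck's bolt (389,465) sits about 2 mm from the expected home centre, and the block is square just below the fence face. I'll check the numbers and the side view.

```bash
python3 - <<'E'
from h import *
import pickle
p=pickle.load(open('w.pkl','rb'));jp=np.load('jp.npy')
f=lambda c,z:W2J(jp,onz(p,(160+c[0]/2.5,c[1]/2.5),z))[0].round(4)
print('puck',f((389,465),.052))
print('fence bottom-of-top edge',f((172,218),.048),f((632,218),.048))
for c in [(252,227),(545,227),(540,402),(257,402)]:print(f(c,.046))
p=imaging.snapshot('side');save(p,'side14',(250,120,390,225),5.5)
for th in ['puck','slot_end','workpiece','fence_face']:
  for r in imaging.landmark_of(p,th)[:3]: print(th,round(r['conf'],2),W2J(jp,onz(p,r['centre'],.022))[0].round(4))
p=imaging.snapshot('wrist')
for th in ['puck','slot_end','workpiece','fence_face']:
  for r in imaging.landmark_of(p,th)[:3]: print('w',th,round(r['conf'],2),W2J(jp,onz(p,r['centre'],.022))[0].round(4))
E
```

```text
puck [-0.0197  0.0224  0.052 ]
fence bottom-of-top edge [0.0634 0.0944 0.048 ] [ 0.0634 -0.0586  0.048 ]
[0.0606 0.0682 0.046 ]
[ 0.0606 -0.0301  0.046 ]
[ 0.0018 -0.031   0.046 ]
[0.0018 0.0691 0.046 ]
puck 0.86 [-0.21   -0.1911  0.022 ]
puck 0.7 [-0.1324 -0.2074  0.022 ]
puck 0.65 [-0.0166  0.031   0.022 ]
slot_end 0.63 [-0.0232  0.0195  0.022 ]
workpiece 0.7 [0.0357 0.0137 0.022 ]
fence_face 0.8 [0.0586 0.0158 0.022 ]
w puck 0.97 [-0.2019 -0.1886  0.022 ]
w puck 0.86 [-0.0189  0.0209  0.022 ]
w puck 0.77 [-0.1236 -0.1883  0.022 ]
w workpiece 0.7 [0.0333 0.0194 0.022 ]
w workpiece 0.33 [-0.0656 -0.1036  0.022 ]
w fence_face 0.73 [0.0638 0.0223 0.022 ]
w fence_face 0.55 [-0.0652 -0.1013  0.022 ]
```

View pics/side14.png

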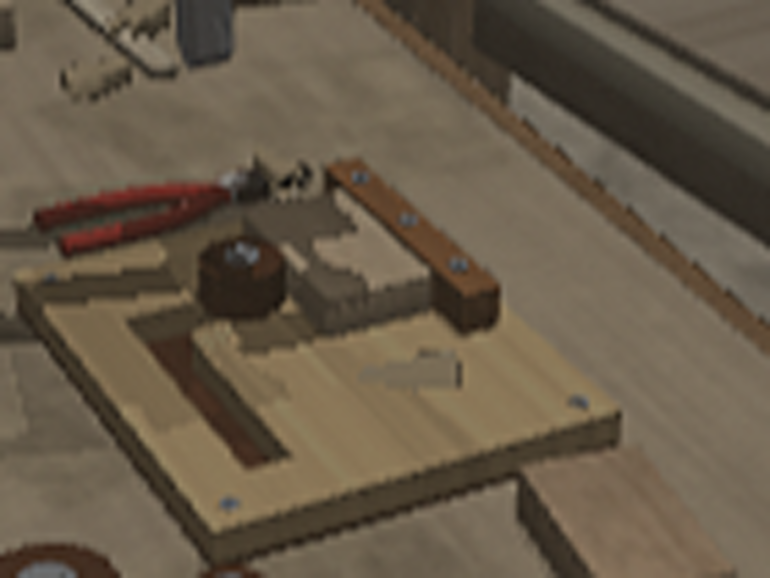

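The puck is home at (240,275), flat, and the block is against the fence. Pliers and offcut are unmoved, and the gripper is clear.

```bash
python3 -c "
from h import *
print(order.close_job())"
```

```text
the job is handed in; nothing more can be done
None
```

I closed the jig and handed the job in at about 15 s. The closed fingertips pushed the middle-sized puck along the long leg to the corner. They then pushed it along the short leg until it met a firm stop at about 15 N. After that I backed off and raised the gripper clear.

Last checks, in the jig frame:
- **Puck:** it measured at (-19.7, +22.4) mm against the target (-20, +20), and looked flat in the side picture.
- **Block:** its far face was about 2–3 mm short of the fence (1.5 mm is the designed play). It was square to within the measuring accuracy, and its centre was about 1 mm off the short leg's line.
- **Surroundings:** the robot touched nothing at the end. The pliers and offcut looked undisturbed in the last side picture. I did not check the tape roll again at the end, but the arm never went near it after the first move.

**Disagreements:** the side-camera network put the puck at (-17, +31) mm. It detected the puck with low confidence and at an oblique angle. The wrist-camera network gave (-19, +21), which agrees with my own measurement, so I trusted that. The 2 mm offset in y is about the size of the calibration error.

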